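# Pump up the suction unit and hold its selector at the third click

### The arm

A 6-joint arm with a two-finger parallel gripper is mounted at the origin on the work surface; the furniture and walls round the work are solid. World frame = base frame: x ahead of the robot, y to its left, z up, the work surface at z = 0. Lengths are in mm, angles in rad, forces in N, time in s.
With the tool pointing down it reaches from about 425 to 925 mm from the base axis. Payload 12.5 kg.
Tool frame: the origin (TCP) lies midway between the tips of the shut fingers; the grasp point (between the pads) lies 19 mm behind it; x points along the fingers, y is the direction in which the jaws open and shut, and the axes are right-handed (so a half turn about x gives the same grasp; the last joint's range is limited). The gripper opens to 85 mm and grips with 20 to 120 N. Pads are 22 mm wide; open, the fingers measure 114 mm over their backs; the gripper's body (76 mm by 85 mm) begins 54 mm behind the grasp point. The pads swing forward as they close: fully open they stand 13 mm farther back than shut.
Start: joints at [1.186, 0.491, 1.559, -0, 1.092, -0.106], TCP at [171.983, 600.888, 231.327] pointing down, gripper open.
Joint ranges: [-3.1, 3.1], [-0.84, 2.19], [0.05, 2.79], [-1.13, 4.28], [0.06, 2.93], [-2.69, 2.69]. Speed limits (rad/s): [2.22, 2.22, 2.79, 3.14, 3.14, 3.14].

### API

Orientations are given as a 3x3 rotation matrix whose columns are the frame's x, y, z axes.
In Python, from bench import sensors, camera, camera_model, robot, nets gives the robot as it stands.
- The arm moves only by the shell command python3 -m creep 'ROWS' [FORCE]. ROWS is JSON, one flat list of numbers, 7 for each row, row after row: the shift along the tool's x, y, z in cm, then the turn, a rotation vector about the tool's x, y, z in rad, then the closure, from -1 (fully open) to 1 (shut). A call has 1 to 12 rows; each row is the pose to reach, as a shift and turn from the pose commanded when the call began, along the tool's axes at that moment; what a row does not reach only later rows make up. A row lasts 1/8 s, in which the tool goes at most 62.5 mm and 10.7 degrees, less where a joint would pass 70% of its speed; a pose out of reach is approached as far as the arm can. A call with a gripper value outside its range is refused whole. The fingers move at their own pace and stop on an object; FORCE is the grip in N (left out, the last holds). Time passes only in rows, so rows that repeat a pose let the fingers close. It gives the time, the measured TCP pose, the force and the opening at its end, in the units of the state.
- sensors.sense(): the state, without advancing time (a new reading comes with each control period).
- camera(name): name is "scene" or "top"; returns the picture (420x560x3 uint8, red, green, blue); there is no depth.
- camera_model(name): a dict with "vertical_fov" (degrees; the focal length in pixels is half the picture's height over the tangent of half this angle, whatever the lens; pixels are square), "cx", "cy" (the principal point, pixels), "position" and "rotation" of the camera in the world. Camera axes: x right, y down, z forward; pixel columns grow to the right and rows downward; lengths in mm; the calibration is good to about 2 mm. A picture is of the moment at which its call begins. camera_model takes no time and is no camera call.
- robot.close_job(): hands the job in, once; it reports no verdict.
Trained networks look in the newest picture that a camera, given by its name, has taken for a name from the list of things; names that differ only in an ending like _2 or _b are one class to them, and where a whole thing is asked for, a point or a joint stands for the part that bears it (a point fixed in the world has none). Each returns a list of dicts, best first, with "score" (0 to 1); they miss things now and then, are a little off and sometimes report something else, mostly with a low value. They report only what shows in the picture. A call takes as long as a camera call.
- nets.cut_out(camera, thing): "pixels" (420x560 bool, what is visible of it) and "box" ([centre column, centre row, width, height] in pixels, round what is visible of it).
The state is a dict: "clock": time; "q": joint angles; "qd": joint speeds; "tau": joint torques, N m; "eef_pos": TCP position; "eef_rot": TCP orientation; "ft_force": force on the tool from outside, world axes, zero at the start; "moment": the same for the moment, N m; "grip_width": finger opening in mm.
Only numpy, scipy, OpenCV 4.12 (cv2) and the standard library are available. Lean on these libraries where they do the work, as an engineer would, in place of code of your own. Each camera call takes 0.05 s, during which the arm holds its last target.

### The job

Get the hand-pumped suction unit ready for a cupping treatment: turn its crank clockwise, about two full turns, until it comes up against its stop and the gauge needle is at the last mark. Only then turn the selector knob clockwise by three clicks from its rest mark, not going on towards the fourth, and keep holding it there: the knob is sprung and runs back to off when let go, so finish with the knob still gripped at the third click. Leave the other things on the desk alone.

Things in the scene. Friction and masses are not known exactly. Their poses are not given: they have to be found in the camera images.
- console: White suction unit, 235 x 130 x 62 mm high, fixed to the desk. Origin: centre of its underside, on the desk. Own x runs along its 235 mm side, own z up. On its flat top (62 mm above the desk): the selector knob centred at own (-75, 0) mm, the crank axis at own (+75, 0) mm, and a low round gauge (50 mm across, 10 mm high) at own (-14, 30) mm; a short hose spigot sticks out 24 mm from the +y side at own x -14 mm.
- crank_axis (a point): Point on the crank's vertical axis, at the height of the middle of its handle (113 mm above the desk). The crank arm below it is a steel bar 7 mm thick and 16 mm wide, its top 86 mm above the desk, carrying the handle 45 mm from the axis.
- crank_grip (a point): Middle of the crank's upright black handle, a round grip 21 mm in diameter and 45 mm tall (88 to 133 mm above the desk), which spins freely on its pin; the handle moves on a circle of 45 mm radius round the crank axis. It may be held with an unchanging hand orientation all the way round.
- crank (a joint): Crank angle in rad, growing clockwise seen from above; starts between 0 and 1.2, ends at a hard stop at 13.2. At value q the handle lies from the axis in the direction of the unit's own +x axis turned clockwise by q. Needs about 0.05 to 0.1 N m (1 to 3 N at the handle) and stays where it is left.
- needle (a joint): Gauge needle angle in rad, clockwise from above, driven by the crank: 0 at the first long mark, 4.19 at the last long mark when the crank is at its stop.
- selector_grip (a point): Point on the selector knob's vertical axis, 92 mm above the desk, inside the grip bar.
- selector_bar: Grip bar of the selector knob: black upright bar 48 mm long, 14 mm thick, its grip from 74 to 106 mm above the desk, over a round skirt 50 mm across (top 74 mm above the desk). Origin: on the knob's axis at the unit's top (62 mm above the desk). Own x runs along the bar's length, towards the end with the white pointer line; grip it across the 14 mm.
- selector (a joint): Selector knob angle in rad, growing clockwise seen from above. Rests at 0 (the first of six marks), hard end at 2.2; clicks follow every 0.419 rad (24 degrees): first 0.419, second 0.838, third 1.257, fourth 1.676. At 0 the bar lies along the unit's own x. A spring always drives it back to 0 (a grip of 20 N or more holds it): resistance swells to about 0.18 N m half way between two clicks and drops to about 0.03 N m at each click.
- cream_pot: Bystander: round low cream pot, 91 mm across, 44 mm high; origin under its centre.
- mask_bowl: Bystander: green bowl, 104 mm across, 48 mm high; origin under its centre.
- polish_1: Bystander: small dark red nail polish bottle with black cap, 26 x 26 x 76 mm; origin under its centre.
- cream_tube: Bystander: lying hand cream tube, 61 x 199 x 41 mm; origin under its centre.

How it is judged (in metres and radians):
On the way, in this order (a step that is already met when the one before it is completed fails the run):
1. the crank is wound up to its stop (value of joint crank above 12.85 rad), for 0.2 s.
2. the selector is held at the third click (value of joint selector between 1.107 and 1.407 rad and contact force between the fingers and selector_bar above 1 N), for 0.3 s.
At the end, for the whole second after the job is handed in: The selector stands still within 0.15 rad of its third click (1.257 rad), held there by the fingers on its bar (more than 1 N), and the crank is still up at its stop (above 12.7 rad) (all of step 2 and velocity of joint selector between -0.1 and 0.1 rad/s and value of joint crank above 12.7 rad); the arm keeps its last pose, push and grip.
It fails at once if the selector was turned on towards the fourth click (past 1.50 rad) (value of joint selector above 1.5 rad).
It fails at once if the selector was turned before the crank was at its stop (value of joint selector above 0.35 rad and value of joint crank below 12.7 rad).
It fails at once if a bystander was moved more than 30 mm (distance of any of cream_pot, mask_bowl, polish_1, cream_tube from where it was at the start of the episode above 0.03 m).
It also fails if it takes over 69 s, if anything falls off the work surface, if the arm or the gripper's body presses on something with over 40 N, if the wrist force passes 120 N, or if a joint passes its speed limit or range.

## Working session

There is one attempt and no reset: what is moved stays moved. The work goes in short steps, Python scripts to look and compute and a shell command to move; the robot and the scene stay as the last step left them, time stands still between calls to the robot, and variables do not carry over. Pictures are saved under pics/ and viewed, and the job is handed in when it is done.

```bash
mkdir -p pics; ls
cat > h.py <<'E'
import numpy as np, cv2
from bench import sensors, camera, camera_model, robot, nets
def save(n,f):
    im=camera(n); cv2.imwrite(f,im[:,:,::-1]); return im
def cm(n):
    m=camera_model(n); f=210/np.tan(np.radians(m['vertical_fov'])/2); return m,f
def ray(n,u,v,z):
    m,f=cm(n); R=np.array(m['rotation']); p=np.array(m['position'])
    d=R@np.array([(u-m['cx'])/f,(v-m['cy'])/f,1]); return p+d*(z-p[2])/d[2]
def proj(n,P):
    m,f=cm(n); R=np.array(m['rotation']); c=R.T@(np.array(P)-np.array(m['position']))
    return np.array([m['cx']+f*c[0]/c[2],m['cy']+f*c[1]/c[2]])
E
python3 - <<'E'
from h import *
for n in('top','scene'):
    save(n,f'pics/{n}0.png'); print(camera_model(n))
    for t in ('console','crank','crank_grip','selector_bar','needle'):
        for r in nets.cut_out(n,t)[:2]: print(n,t,round(r['score'],2),np.round(r['box'],1))
s=sensors.sense();print({k:np.round(v,3).tolist() for k,v in s.items()})
E
```

```text
pics
{'vertical_fov': 57.18180360542223, 'cx': 277.15553516086794, 'cy': 208.36465687301333, 'position': array([ 314.69842217,  212.88113368, 1196.64427806]), 'rotation': array([[-2.56878103e-02, -9.83944500e-01,  1.76616412e-01],
       [-9.99669904e-01,  2.53665559e-02, -4.07690129e-03],
       [-4.68705489e-04, -1.76662839e-01, -9.84271315e-01]])}
top console 0.79 [241.  229.5  87.2  55.6]
top crank 0.56 [207.7 217.9  22.   13.8]
top crank_grip 0.48 [201.  215.   10.8  10. ]
top selector_bar 0.8 [267.6 235.7  15.9  19.3]
top needle 0.16 [243.2 229.2  88.7  60.1]
{'vertical_fov': 42.38875980221458, 'cx': 278.10053580884784, 'cy': 227.64689982082606, 'position': array([1533.76685371, -578.77106452,  692.46189381]), 'rotation': array([[ 0.60304103,  0.31434585, -0.73316315],
       [ 0.79740672, -0.26289271,  0.54316659],
       [-0.02200108, -0.91218096, -0.40919659]])}
scene console 0.82 [308.3 231.6  93.4  62.1]
scene crank 0.59 [338.1 210.9  22.6  23.1]
scene selector_bar 0.76 [282.3 228.9  21.8  16.9]
{'clock': 0.6, 'q': [1.186, 0.491, 1.559, 0.0, 1.092, -0.106], 'qd': [-0.002, -0.001, 0.0, -0.001, 0.002, -0.0], 'tau': [-0.001, -61.801, -26.178, -0.0, 0.0, -0.0], 'eef_pos': [171.994, 600.883, 231.329], 'eef_rot': [[0.0, 0.275, 0.961], [0.0, 0.961, -0.275], [-1.0, 0.0, 0.0]], 'ft_force': [-0.24, -0.181, -0.517], 'moment': [0.04, -0.01, 0.014], 'grip_width': 85.379}
```

Run:
```python
import cv2
a=cv2.imread('pics/top0.png');cv2.imwrite('pics/top0c.png',cv2.resize(a[160:300,140:340],None,fx=4,fy=4,interpolation=cv2.INTER_CUBIC))
a=cv2.imread('pics/scene0.png');cv2.imwrite('pics/scene0c.png',cv2.resize(a[170:290,230:390],None,fx=5,fy=5,interpolation=cv2.INTER_CUBIC))
```

```text
(no output)
```

View pics/top0.png

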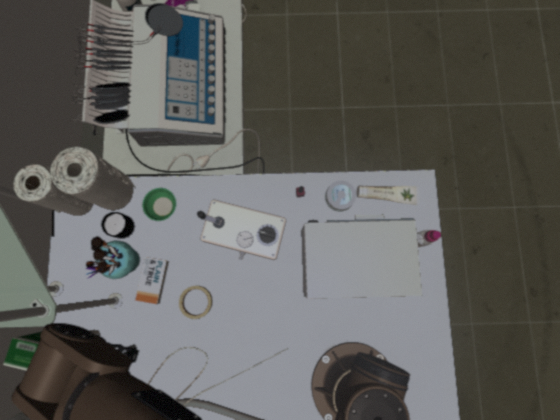

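View pics/scene0.png

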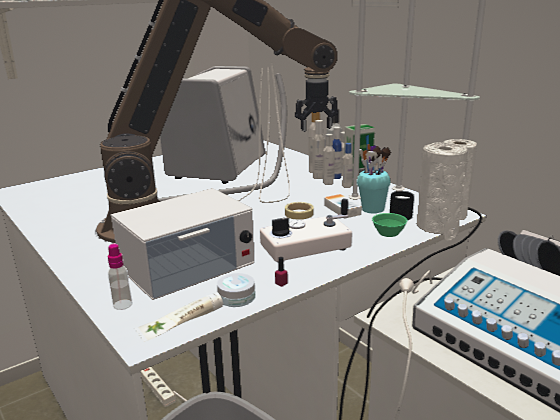

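```bash
ls pics
```

```text
scene0.png
scene0c.png
top0.png
top0c.png
```

View pics/top0c.png

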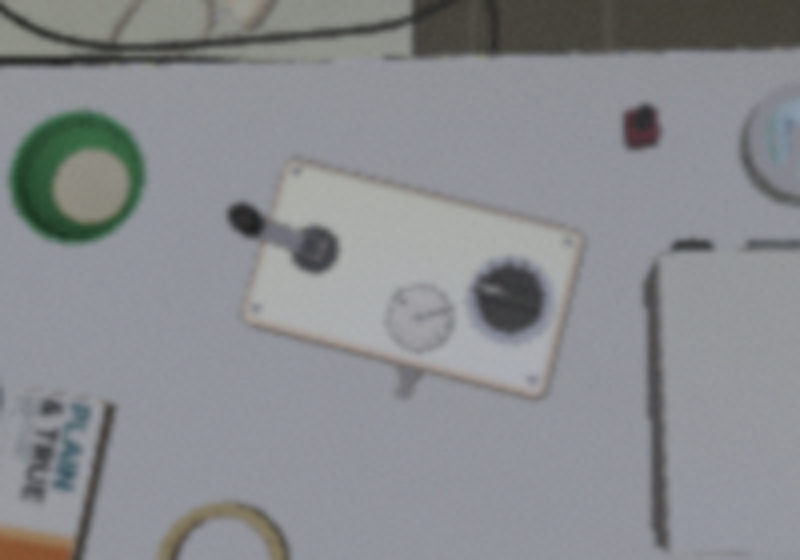

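View pics/scene0c.png

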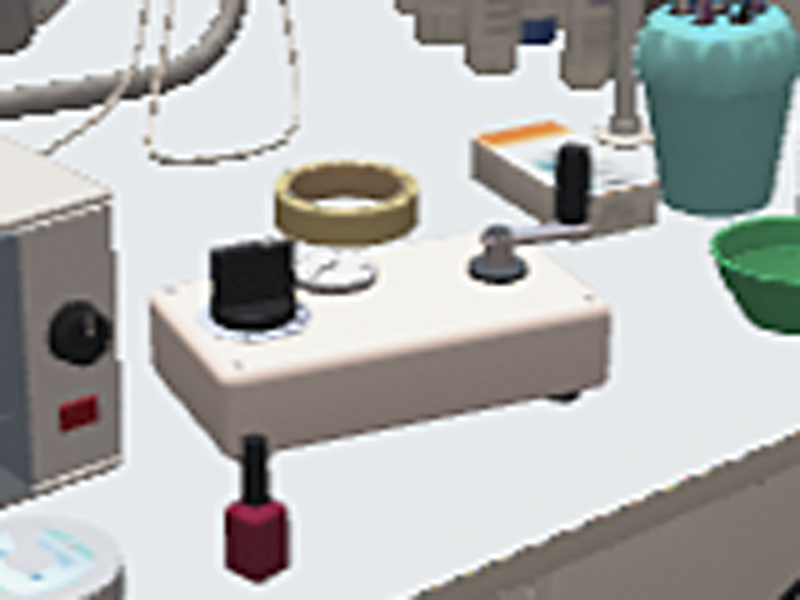

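The top view shows the console with its top corners at about (213,200), (285,219), (276,259) and (202,240). The handle is at (201,215), the selector bar at (267,235) and the spigot on the lower side. Next I fit the console pose.

```bash
cat >> h.py <<'E'
def con(p,P):
    x,y,a=p; c,s=np.cos(a),np.sin(a); P=np.array(P,float)
    return np.array([x+c*P[0]-s*P[1],y+s*P[0]+c*P[1],P[2]])
E
python3 - <<'E'
from h import *
from scipy.optimize import least_squares
cr=np.array([(289,157),(585,234),(547,400),(244,325)])/4+[140-.4,160-.4]
W=np.array([ray('top',u,v,62) for u,v in cr]);print(W.round(0))
print([np.linalg.norm(W[i]-W[i-1]).round(1) for i in range(4)])
# own corners: left-up = +x,-y ; right-up=-x,-y; right-down=-x,+y; left-down=+x,+y
own=[(117.5,-65,62),(-117.5,-65,62),(-117.5,65,62),(117.5,65,62)]
c=W.mean(0); a0=np.pi/2-.3
f=lambda p:np.concatenate([con(p,o)[:2]-w[:2] for o,w in zip(own,W)])
r=least_squares(f,[c[0],c[1],a0]);print(r.x,r.fun.round(1));p=r.x
# silhouettes by nets: handle & crank axis & knob
g={}
for n in('top','scene'):
    im=camera(n)
    for t in('console','selector_bar','crank','crank_grip'):
        R=nets.cut_out(n,t)
        if R: 
            m=R[0]['pixels']; v,u=np.nonzero(m); print(n,t,R[0]['score'],'centroid',u.mean().round(1),v.mean().round(1)); np.save(f'm_{n}_{t}.npy',m)
for nm,o in dict(knobtop=(-75,0,106),skirt=(-75,0,74),axis=(75,0,90),gauge=(-14,30,72),spig=(-14,89,31)).items():
    w=con(p,o);print(nm,w.round(1),proj('top',w).round(1),((proj('top',w)-[140,160])*4).round(0),proj('scene',w).round(1),((proj('scene',w)-[230,170])*5).round(0))
E
```

```text
[[552. 404.  62.]
 [488. 183.  62.]
 [366. 214.  62.]
 [427. 436.  62.]]
[np.float64(129.7), np.float64(229.7), np.float64(125.9), np.float64(229.9)]
[458.43728206 309.34517687   1.30100597] [ 0.   1.6  1.6 -4.3 -1.8 -1.   0.2  3.7]
top console 0.57 centroid 243.0 229.5
top selector_bar 0.52 centroid 267.2 234.7
top crank 0.6 centroid 207.6 217.4
top crank_grip 0.5 centroid 267.3 234.4
scene console 0.86 centroid 306.8 235.4
scene selector_bar 0.52 centroid 280.9 226.7
scene crank 0.5 centroid 339.9 211.8
scene crank_grip 0.59 centroid 344.8 206.2
knobtop [438.4 237.1 106. ] [267.7 233.5] [511. 294.] [279.2 219. ] [246. 245.]
skirt [438.4 237.1  74. ] [268.  234.8] [512. 299.] [279.4 229.6] [247. 298.]
axis [478.4 381.6  90. ] [217.7 221.7] [311. 247.] [328.2 215.5] [491. 227.]
gauge [425.8 303.8  72. ] [245.2 239.7] [421. 319.] [295.4 222.6] [327. 263.]
spig [368.9 319.6  31. ] [241.3 260.1] [405. 400.] [287.7 228. ] [288. 290.]
```

```bash
cat > ov.py <<'E'
from h import *
def overlay(p,q,tag,src='0'):
    box={'top':(140,160,340,300,4),'scene':(230,170,390,290,5)}
    for n,(a,b,c,d,k) in box.items():
        im=cv2.imread(f'pics/{n}{src}.png')[b:d,a:c]; im=cv2.resize(im,None,fx=k,fy=k,interpolation=cv2.INTER_CUBIC)
        def L(pts,col):
            u=np.array([(proj(n,con(p,o))-[a,b]+.5)*k for o in pts]).astype(np.int32); cv2.polylines(im,[u],False,col,1)
        for z in(0,62): L([(117.5,-65,z),(-117.5,-65,z),(-117.5,65,z),(117.5,65,z),(117.5,-65,z)],(0,0,255))
        t=np.linspace(0,2*np.pi,40)
        for x,y,z,r in((-75,0,74,25),(-14,30,72,25),(75+45*np.cos(q),-45*np.sin(q),133,10.5),(75+45*np.cos(q),-45*np.sin(q),88,10.5)): L([(x+r*np.cos(i),y+r*np.sin(i),z) for i in t],(0,200,0))
        L([(-99,-7,106),(-51,-7,106),(-51,7,106),(-99,7,106),(-99,-7,106)],(255,0,255))
        L([(75,0,62),(75,0,86),(75+45*np.cos(q),-45*np.sin(q),86)],(255,0,0))
        cv2.imwrite(f'pics/ov_{n}_{tag}.png',im)
E
python3 -c "
from ov import *
overlay([458.4,309.3,1.301],0.1,'a')"
```

```text
(no output)
```

View pics/ov_top_a.png

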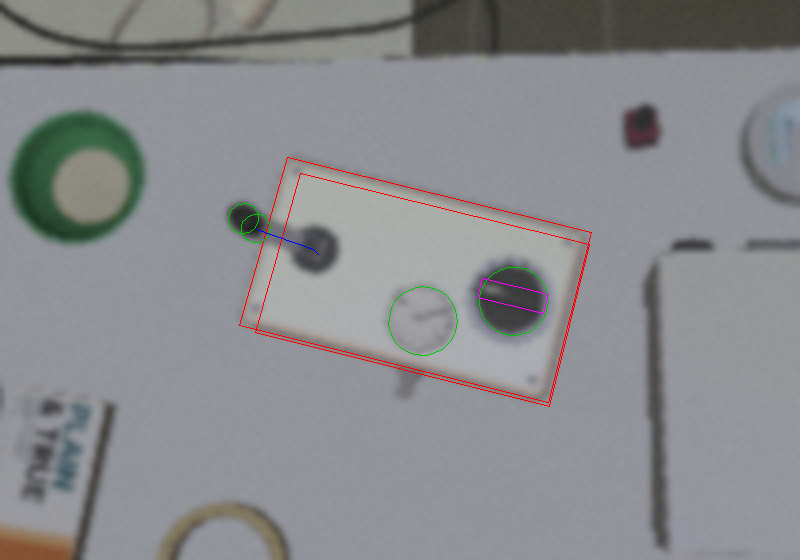

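View pics/ov_scene_a.png

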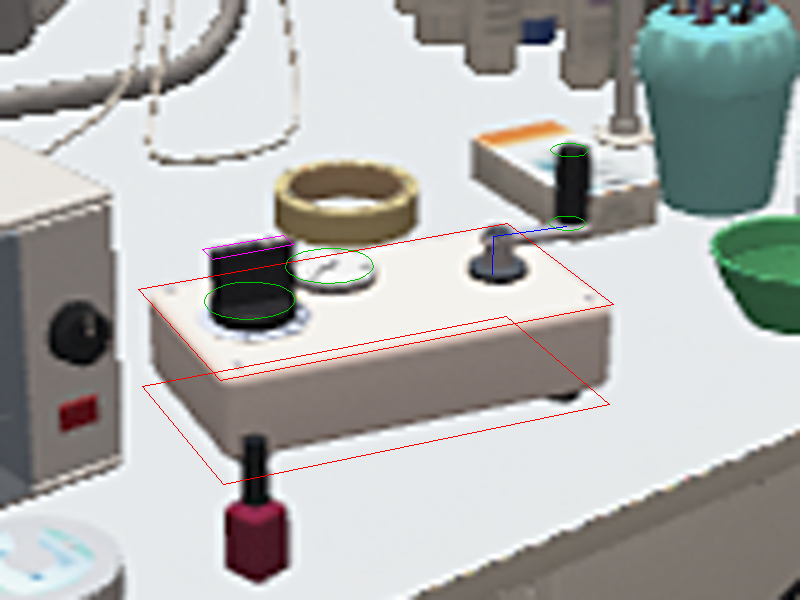

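Run:
```python
from h import *
a=cv2.imread('pics/top0.png')[195:265,195:295];a=cv2.convertScaleAbs(a,alpha=1.3)
cv2.imwrite('pics/t8.png',cv2.resize(a,None,fx=8,fy=8,interpolation=cv2.INTER_CUBIC))
a=cv2.imread('pics/scene0.png')[190:270,255:355]
cv2.imwrite('pics/s8.png',cv2.resize(a,None,fx=7.5,fy=7.5,interpolation=cv2.INTER_CUBIC))
# oven height: corner seen in scene at (188.. )
for z in (100,150,200): print(z,ray('top',303,222,z).round(),ray('top',306,298,z).round(),[proj('scene',ray('top',303,222,z)).round(0),proj('scene',ray('top',306,298,z)).round(0)], 'shelf',ray('top',55,300,z+150).round(), proj('scene',ray('top',55,300,z+150)).round())
```

```text
100 [470. 135. 100.] [257. 135. 100.] [array([255., 235.]), array([213., 211.])] shelf [275. 746. 250.] [369. 127.]
150 [463. 139. 150.] [259. 138. 150.] [array([254., 216.]), array([213., 195.])] shelf [277. 718. 300.] [365. 113.]
200 [456. 142. 200.] [262. 142. 200.] [array([253., 197.]), array([214., 178.])] shelf [280. 690. 350.] [360.  99.]
```

View pics/t8.png

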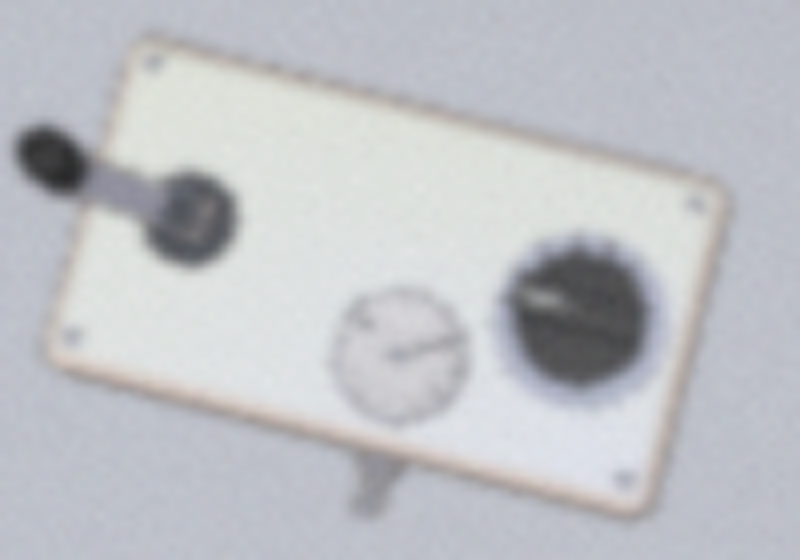

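View pics/s8.png

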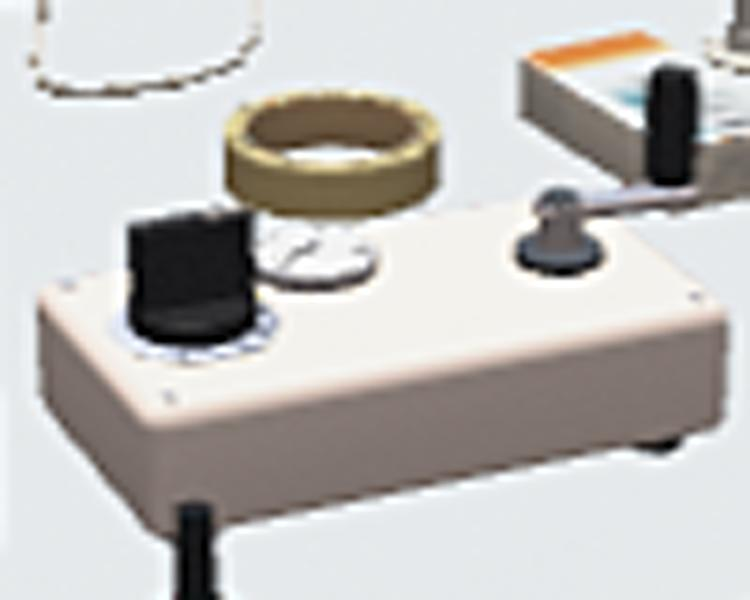

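Run:
```python
from h import *
from scipy.optimize import least_squares
T=lambda x,y:np.array([195+(x+.5)/8-.5,195+(y+.5)/8-.5]); S=lambda x,y:np.array([255+(x+.5)/7.5-.5,190+(y+.5)/7.5-.5])
obs=[('top',T(580,317),(-75,0,74)),('top',T(400,355),(-14,30,72)),('top',T(190,219),(75,0,66)),('top',T(53,158),'H'),
('top',T(152,62),(1,-1)),('top',T(697,203),(-1,-1)),('top',T(625,480),(-1,1)),('top',T(72,335),(1,1)),
('scene',S(560,250),(75,0,66)),('scene',S(672,125),'H'),('scene',S(68,285),(-1,1)),('scene',S(170,397),(-1,-1)),('scene',S(697,296),(1,-1)),('scene',S(318,255),(-14,30,72))]
def f(P):
    p=P[:3];q,sx,sy=P[3:6];o={'top':P[6:8],'scene':P[8:10]};r=[]
    for n,uv,w in obs:
        if isinstance(w,str): w=(75+45*np.cos(q),-45*np.sin(q),110.5)
        elif len(w)==2: w=(w[0]*sx,w[1]*sy,62)
        r+=list((proj(n,con(p,w))+o[n]-uv)/.4)
    return np.array(r+list(P[6:10]/1.0))
r=least_squares(f,[460,311,1.3,.05,107,54,0,0,0,0]);print(r.x.round(3));print((r.fun[:-4]*.4).reshape(-1,2).round(1).tolist())
p=r.x[:3];print('axis',con(p,(75,0,0)),'knob',con(p,(-75,0,0)),'handle',con(p,(75+45*np.cos(r.x[3]),-45*np.sin(r.x[3]),0)))
C=np.linalg.inv(r.jac.T@r.jac);print(np.sqrt(np.diag(C)).round(3))
```

```text
[ 4.60584e+02  3.11983e+02  1.29200e+00  7.50000e-02  1.05605e+02
  5.29220e+01  1.54000e-01 -2.04000e-01 -3.40000e-02 -2.71000e-01]
[[0.1, -0.1], [-0.2, -0.1], [-0.0, -0.2], [-0.0, 0.2], [-0.0, 0.2], [0.1, -0.0], [0.1, -0.0], [-0.0, 0.1], [0.1, 0.1], [0.2, 0.3], [0.2, 0.3], [-0.1, 0.2], [0.0, 0.4], [-0.4, -1.3]]
axis [481.23376025 384.08452335   0.        ] knob [439.93437583 239.8820239    0.        ] handle [496.8405657  426.29148514   0.        ]
[2.384 2.289 0.004 0.027 0.463 0.535 0.774 0.802 0.729 0.396]
```

Run:
```python
from h import *
for n,u,v in (('pole1',116,300),('pole2',57,288)):
    for z in(0,5): w=ray('top',u,v,z);print(n,w.round(),proj('scene',w).round())
w=ray('top',116,300,0);w[2]=350;print('pole1 top',proj('top',w).round(),proj('scene',w).round())
for z in (100,150,200): w=ray('top',118,258,z);print('jar',w.round(),proj('scene',w).round())
for z in (100,200):w=ray('top',97,262,z);print('brush',w.round(),proj('scene',w).round())
print(proj('top',[172,600,231]),proj('top',[172,600,330]))
a=cv2.imread('pics/top0.png')[200:420,0:280];cv2.imwrite('pics/tl.png',cv2.resize(a,None,fx=2.7,fy=2.7,interpolation=cv2.INTER_CUBIC))
a=cv2.imread('pics/scene0.png')[0:260,260:500];cv2.imwrite('pics/sl.png',cv2.resize(a,None,fx=2.3,fy=2.3,interpolation=cv2.INTER_CUBIC))
```

```text
pole1 [260. 703.   0.] [354. 198.]
pole1 [261. 701.   5.] [354. 197.]
pole2 [301. 884.   0.] [398. 189.]
pole2 [301. 881.   5.] [397. 188.]
pole1 top [ 48. 309.] [358.  98.]
jar [381. 662. 100.] [372. 182.]
jar [378. 641. 150.] [368. 168.]
jar [375. 621. 200.] [363. 154.]
brush [371. 720. 100.] [383. 178.]
brush [366. 674. 200.] [373. 151.]
[117.43934875 342.19564003] [ 98.58135035 349.82291526]
```

View pics/tl.png

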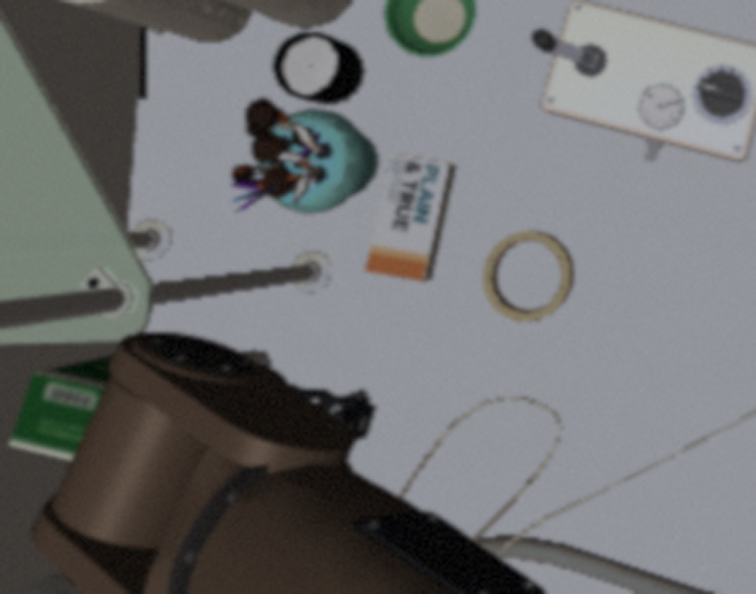

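View pics/sl.png

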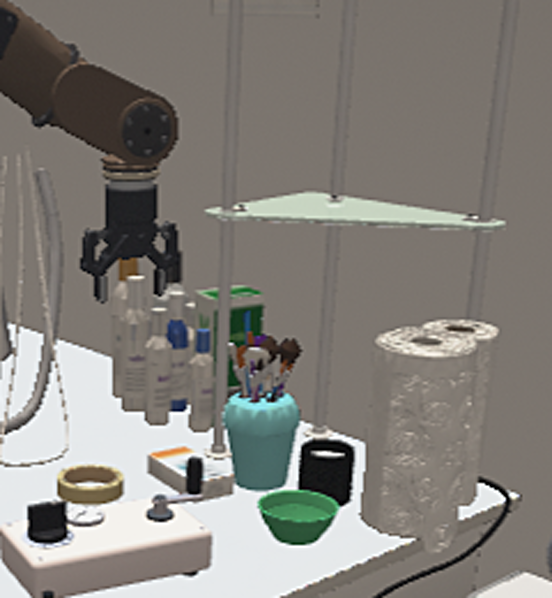

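The fit residuals are about 0.2 px. The crank axis is at (481.2,384.1), the knob at (439.9,239.9), yaw is 1.292 and q0 ≈ 0.075. The tool's y axis already lies along the unit's own x. I move above the handle now.

```bash
python3 -m creep '[0,-0.78,3.6,0,0,0,-1, 0,-1.57,7.2,0,0,0,-1, 0,-2.35,10.8,0,0,0,-1, 0,-3.14,14.4,0,0,0,-1, 0,-3.92,18,0,0,0,-1, 0,-4.7,21.6,0,0,0,-1, 0,-5.49,25.2,0,0,0,-1, 0,-6.27,28.8,0,0,0,-1, 0,-7.06,32.4,0,0,0,-1, 0,-7.84,36.03,0,0,0,-1, 0,-7.84,36.03,0,0,0,-1, 0,-7.84,36.03,0,0,0,-1]' 20
python3 - <<'E'
from h import *
save('scene','pics/s1.png');save('top','pics/t1.png')
E
```

```text
clock: 2.6
eef_pos: [496.4, 426.4, 231.2]
eef_rot: [[-0.0, 0.275, 0.961], [0.0, 0.961, -0.275], [-1.0, -0.0, -0.0]]
ft_force: [0.2, 0.1, 0.3]
grip_width: 85.4
```

View pics/s1.png

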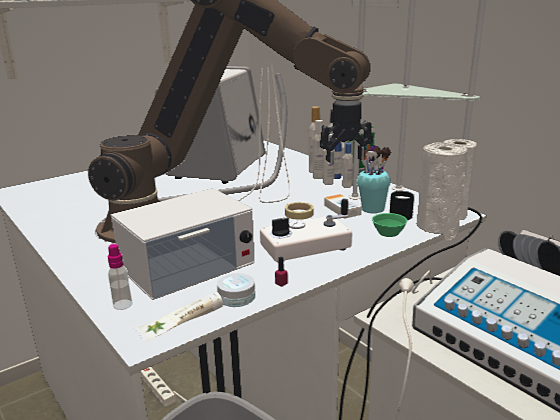

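The gripper hangs clear above the handle, which shows at (345,207). I descend, then close.

```bash
python3 -m creep '[3,0,0,0,0,0,-1, 6,0,0,0,0,0,-1, 9,0,0,0,0,0,-1, 11.5,0,0,0,0,0,-1, 13,0,0,0,0,0,-1, 13.4,0,0,0,0,0,-1, 13.4,0,0,0,0,0,-1, 13.4,0,0,0,0,0,-1]' 20
python3 - <<'E'
from h import *
a=save('scene','pics/s2.png')[140:280,260:420,::-1];cv2.imwrite('pics/s2c.png',cv2.resize(a,None,fx=5,fy=4.2))
E
```

```text
clock: 3.7
eef_pos: [497.1, 426.7, 98.3]
eef_rot: [[0.001, 0.275, 0.961], [0.001, 0.961, -0.275], [-1.0, 0.001, 0.001]]
ft_force: [-1.2, -0.0, 0.5]
grip_width: 85.4
```

View pics/s2c.png

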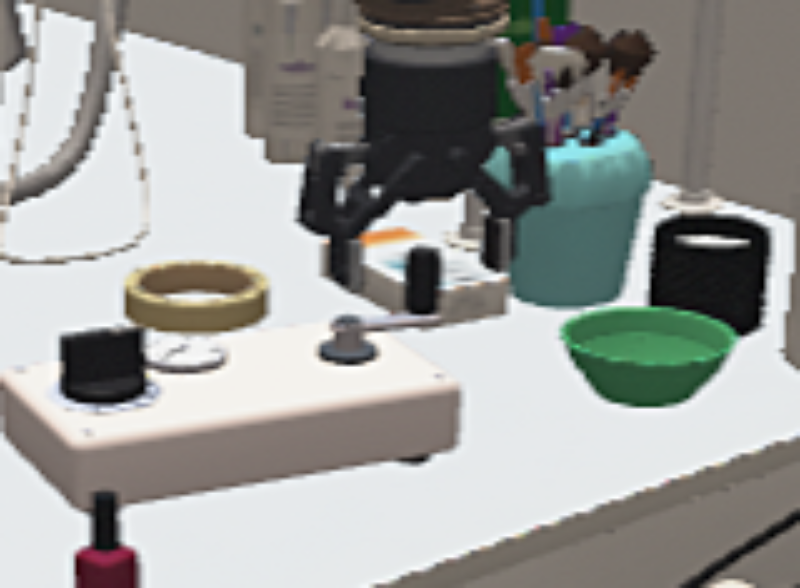

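The handle sits midway between the open fingers. I close with 30 N.

```bash
python3 -m creep '[0,0,0,0,0,0,1, 0,0,0,0,0,0,1, 0,0,0,0,0,0,1, 0,0,0,0,0,0,1, 0,0,0,0,0,0,1, 0,0,0,0,0,0,1, 0,0,0,0,0,0,1, 0,0,0,0,0,0,1]' 30
python3 - <<'E'
from h import *
a=save('scene','pics/s3.png')[140:280,260:420,::-1];cv2.imwrite('pics/s3c.png',cv2.resize(a,None,fx=5,fy=4.2))
E
```

```text
clock: 4.75
eef_pos: [496.9, 426.5, 97.5]
eef_rot: [[0.0, 0.275, 0.961], [0.0, 0.961, -0.275], [-1.0, 0.001, 0.0]]
ft_force: [0.4, 2.9, 2.0]
grip_width: 20.1
```

View pics/s3c.png

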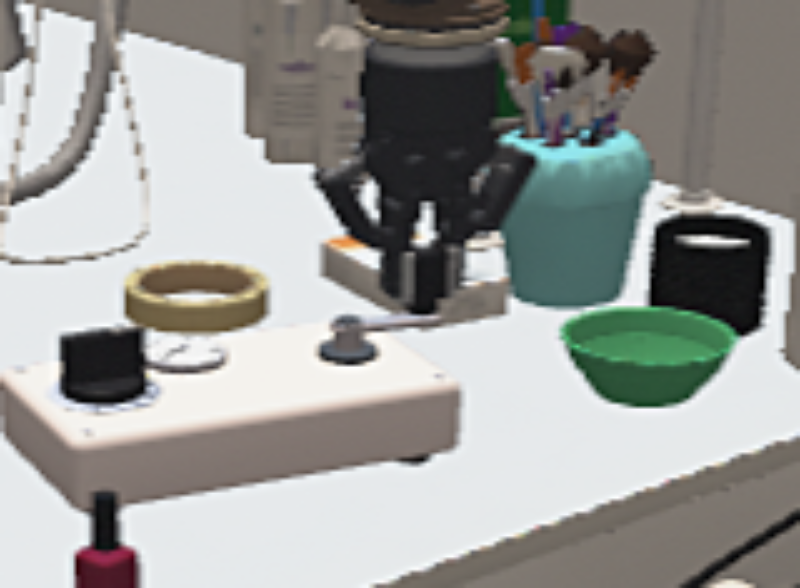

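Grip is at 20.1 mm with only about 3 N of side force, so the centring is good. I wind the first quarter to check forces.

```bash
python3 -m creep '[0,-0.14,0.83,0,0,0,1, 0,-0.59,1.91,0,0,0,1, 0,-1.3,2.84,0,0,0,1, 0,-2.24,3.56,0,0,0,1, 0,-3.32,4.01,0,0,0,1, 0,-4.49,4.16,0,0,0,1, 0,-4.49,4.16,0,0,0,1, 0,-4.49,4.16,0,0,0,1]' 30
python3 - <<'E'
from h import *
a=save('scene','pics/s4.png')[140:280,260:420,::-1];cv2.imwrite('pics/s4c.png',cv2.resize(a,None,fx=5,fy=4.2))
E
```

```text
clock: 5.8
eef_pos: [524.3, 371.0, 97.4]
eef_rot: [[-0.001, 0.276, 0.961], [-0.001, 0.961, -0.276], [-1.0, -0.001, -0.0]]
ft_force: [-1.5, -0.2, 5.3]
grip_width: 20.1
```

View pics/s4c.png

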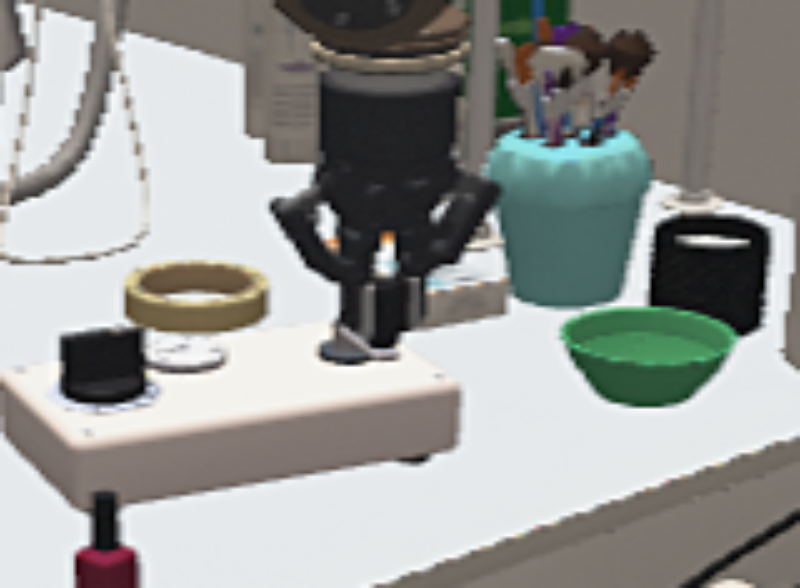

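```bash
python3 -m creep '[0,-1.16,-0.15,0,0,0,1, 0,-2.25,-0.6,0,0,0,1, 0,-3.18,-1.32,0,0,0,1, 0,-3.9,-2.25,0,0,0,1, 0,-4.35,-3.34,0,0,0,1, 0,-4.5,-4.5,0,0,0,1, 0,-4.35,-5.66,0,0,0,1, 0,-3.9,-6.75,0,0,0,1, 0,-3.18,-7.68,0,0,0,1, 0,-2.25,-8.4,0,0,0,1, 0,-1.16,-8.85,0,0,0,1, 0,0,-9,0,0,0,1]' 30
```

```text
clock: 7.35
eef_pos: [437.7, 397.0, 97.3]
eef_rot: [[-0.0, 0.275, 0.961], [-0.001, 0.961, -0.275], [-1.0, -0.001, -0.0]]
ft_force: [6.5, -3.7, 2.7]
grip_width: 19.7
```

```bash
python3 -m creep '[0,1.16,0.15,0,0,0,1, 0,2.25,0.6,0,0,0,1, 0,3.18,1.32,0,0,0,1, 0,3.9,2.25,0,0,0,1, 0,4.35,3.34,0,0,0,1, 0,4.5,4.5,0,0,0,1, 0,4.35,5.66,0,0,0,1, 0,3.9,6.75,0,0,0,1, 0,3.18,7.68,0,0,0,1, 0,2.25,8.4,0,0,0,1, 0,1.16,8.85,0,0,0,1, 0,0,9,0,0,0,1]' 30; python3 -c "
from h import *
save('scene','pics/s5.png')
a=save('top','pics/t5.png')[160:300,140:340,::-1];cv2.imwrite('pics/t5c.png',cv2.resize(a,None,fx=4,fy=4))"
```

```text
clock: 8.85
eef_pos: [524.6, 371.8, 97.3]
eef_rot: [[-0.0, 0.275, 0.961], [0.001, 0.961, -0.275], [-1.0, 0.001, -0.0]]
ft_force: [-1.4, 3.2, 4.6]
grip_width: 19.6
```

View pics/t5c.png

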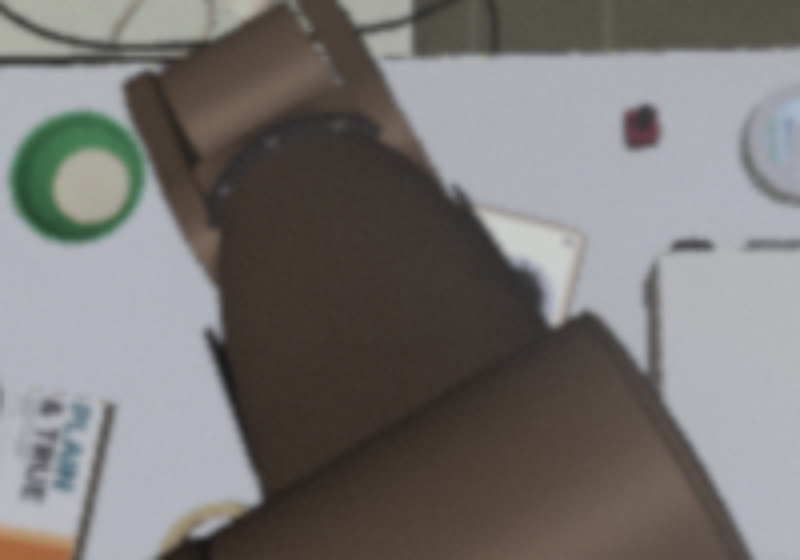

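View pics/s5.png

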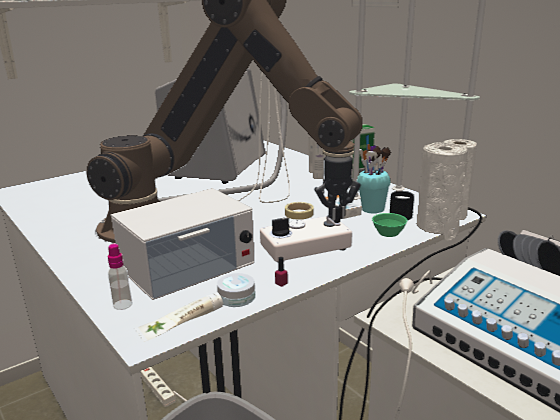

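The arm hides the console from the top camera. In the scene view the handle is still gripped at (338,207), and the bystanders are untouched. I wind on (450°→630°→750°).

```bash
python3 -m creep '[0,-1.16,-0.15,0,0,0,1, 0,-2.25,-0.6,0,0,0,1, 0,-3.18,-1.32,0,0,0,1, 0,-3.9,-2.25,0,0,0,1, 0,-4.35,-3.34,0,0,0,1, 0,-4.5,-4.5,0,0,0,1, 0,-4.35,-5.66,0,0,0,1, 0,-3.9,-6.75,0,0,0,1, 0,-3.18,-7.68,0,0,0,1, 0,-2.25,-8.4,0,0,0,1, 0,-1.16,-8.85,0,0,0,1, 0,0,-9,0,0,0,1]' 30
```

```text
clock: 10.45
eef_pos: [437.6, 396.9, 97.3]
eef_rot: [[-0.001, 0.275, 0.961], [-0.001, 0.961, -0.275], [-1.0, -0.001, -0.0]]
ft_force: [6.6, -5.1, 3.0]
grip_width: 20.2
```

```bash
python3 -m creep '[0,1.16,0.15,0,0,0,1, 0,2.25,0.6,0,0,0,1, 0,3.18,1.32,0,0,0,1, 0,3.9,2.25,0,0,0,1, 0,4.35,3.34,0,0,0,1, 0,4.5,4.5,0,0,0,1, 0,4.35,5.66,0,0,0,1, 0,4.13,6.29,0,0,0,1, 0,3.9,6.75,0,0,0,1, 0,3.9,6.75,0,0,0,1, 0,3.9,6.75,0,0,0,1]' 30; python3 -c "
from h import *
a=save('scene','pics/s6.png')[140:280,260:420,::-1];cv2.imwrite('pics/s6c.png',cv2.resize(a,None,fx=5,fy=4.2))"
```

```text
clock: 11.82
eef_pos: [513.4, 415.9, 97.4]
eef_rot: [[-0.0, 0.275, 0.961], [0.0, 0.961, -0.275], [-1.0, -0.0, -0.0]]
ft_force: [2.0, 0.9, 5.2]
grip_width: 20.3
```

View pics/s6c.png

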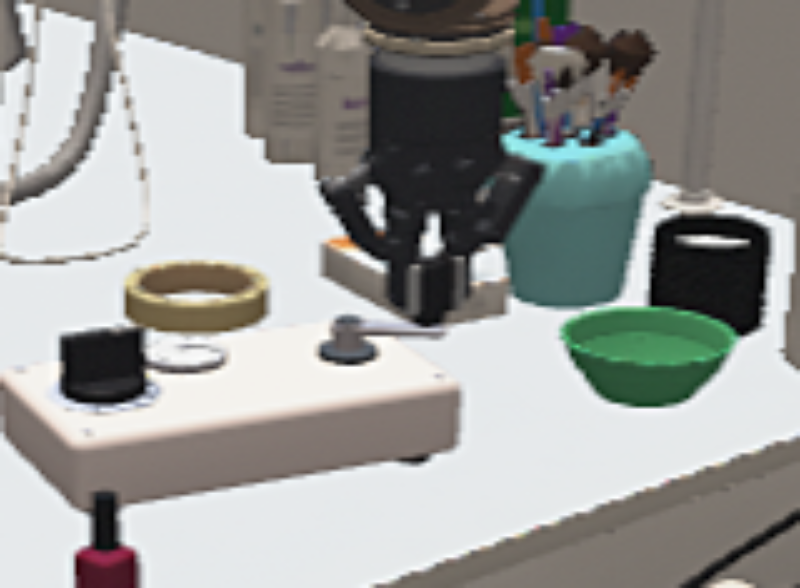

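```bash
python3 -m creep '[0,-0.06,0.1,0,0,0,1, 0,-0.12,0.2,0,0,0,1, 0,-0.19,0.3,0,0,0,1, 0,-0.26,0.4,0,0,0,1, 0,-0.26,0.4,0,0,0,1, 0,-0.26,0.4,0,0,0,1]' 30
```

```text
clock: 12.62
eef_pos: [516.4, 412.5, 97.4]
eef_rot: [[-0.0, 0.275, 0.961], [0.0, 0.961, -0.275], [-1.0, 0.0, -0.0]]
ft_force: [2.3, 1.1, 4.7]
grip_width: 20.1
```

```bash
python3 -m creep '[0,-0.05,0.06,0,0,0,1, 0,-0.1,0.12,0,0,0,1, 0,-0.15,0.18,0,0,0,1, 0,-0.15,0.18,0,0,0,1, 0,-0.15,0.18,0,0,0,1]' 30
```

```text
clock: 13.25
eef_pos: [517.0, 411.7, 97.4]
eef_rot: [[-0.001, 0.275, 0.961], [0.002, 0.961, -0.275], [-1.0, 0.001, -0.001]]
ft_force: [-2.4, 7.7, 4.6]
grip_width: 20.2
```

The force rose by about 8 N against the push and the motion stalled, so this looks like the stop. One more nudge to confirm.

```bash
python3 -m creep '[0,-0.06,0.08,0,0,0,1, 0,-0.1,0.12,0,0,0,1, 0,-0.1,0.12,0,0,0,1, 0,-0.1,0.12,0,0,0,1, 0,-0.1,0.12,0,0,0,1]' 30
python3 -c "
from h import *
a=save('scene','pics/s7.png')[190:260,265:365,::-1];cv2.imwrite('pics/s7c.png',cv2.resize(a,None,fx=8,fy=8,interpolation=cv2.INTER_CUBIC))"
```

```text
clock: 13.88
eef_pos: [517.2, 411.4, 97.4]
eef_rot: [[-0.002, 0.275, 0.961], [0.003, 0.961, -0.275], [-1.0, 0.002, -0.002]]
ft_force: [-6.7, 15.3, 3.7]
grip_width: 19.9
```

View pics/s7c.png

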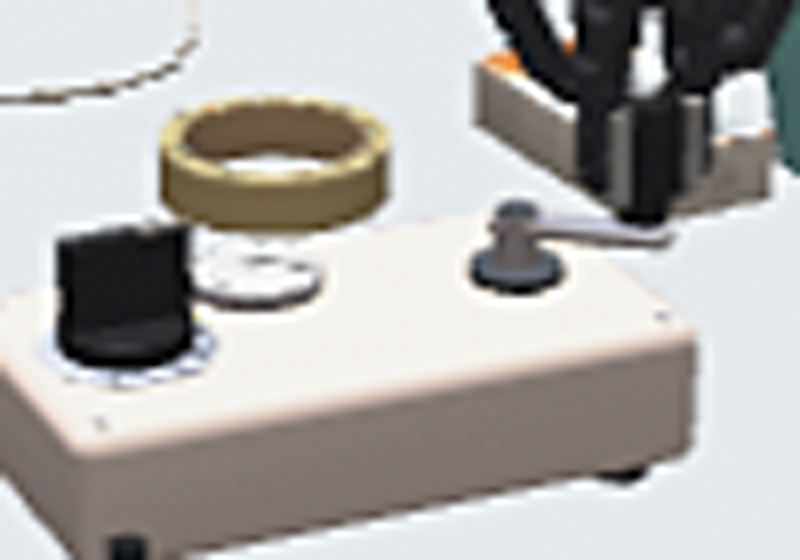

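The crank is at its stop, with 16 N reaction. I ease the push, open and rise.

```bash
python3 -m creep '[0,0.07,-0.08,0,0,0,1, 0,0.13,-0.16,0,0,0,1, 0,0.13,-0.16,0,0,0,-1, 0,0.13,-0.16,0,0,0,-1, 0,0.13,-0.16,0,0,0,-1, 0,0.13,-0.16,0,0,0,-1, -2,0.13,-0.16,0,0,0,-1, -5,0.13,-0.16,0,0,0,-1, -8,0.13,-0.16,0,0,0,-1, -11,0.13,-0.16,0,0,0,-1, -13,0.13,-0.16,0,0,0,-1, -13.4,0.13,-0.16,0,0,0,-1]'
python3 -c "
from h import *
a=save('scene','pics/s8.png')[190:260,265:365,::-1];cv2.imwrite('pics/s8c.png',cv2.resize(a,None,fx=8,fy=8,interpolation=cv2.INTER_CUBIC))"
```

```text
clock: 15.42
eef_pos: [517.9, 410.4, 232.5]
eef_rot: [[0.002, 0.275, 0.961], [0.001, 0.961, -0.275], [-1.0, 0.002, 0.001]]
ft_force: [-0.7, -0.6, 0.1]
grip_width: 85.5
```

View pics/s8c.png

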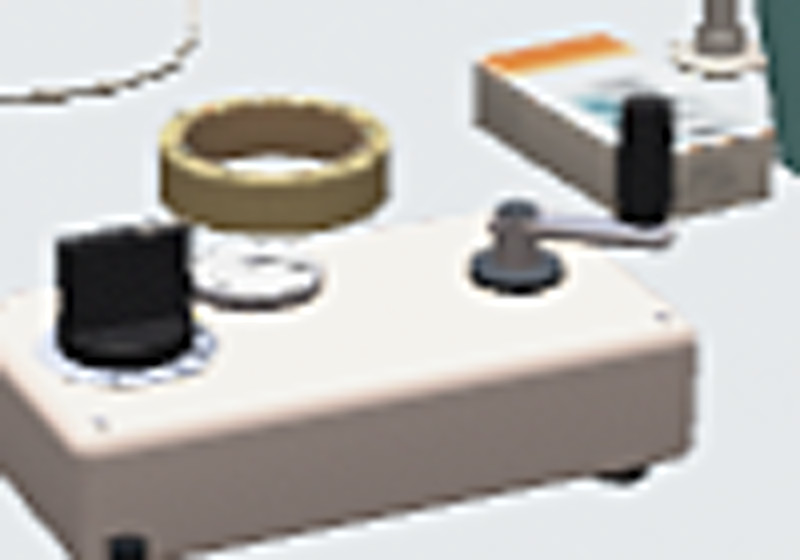

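The crank stays put after release, and the selector bar is still at rest. I move above the knob and turn the tool 90° clockwise.

```bash
python3 -m creep '[0,-1.85,-0.28,0.157,0,0,-1, 0,-3.71,-0.56,0.314,0,0,-1, 0,-5.56,-0.84,0.471,0,0,-1, 0,-7.42,-1.12,0.628,0,0,-1, 0,-9.27,-1.4,0.785,0,0,-1, 0,-11.12,-1.68,0.942,0,0,-1, 0,-12.98,-1.96,1.1,0,0,-1, 0,-14.83,-2.24,1.257,0,0,-1, 0,-16.69,-2.52,1.414,0,0,-1, 0,-18.54,-2.8,1.571,0,0,-1, 0,-18.54,-2.8,1.571,0,0,-1, 0,-18.54,-2.8,1.571,0,0,-1]'
python3 -c "
from h import *
save('scene','pics/s9.png');save('top','pics/t9.png');s=sensors.sense();print(s['q'].round(3) if hasattr(s['q'],'round') else s['q'], s['eef_pos'],np.degrees(np.arctan2(s['eef_rot'][1][1],s['eef_rot'][0][1])))"
```

```text
clock: 16.98
eef_pos: [440.0, 240.1, 230.9]
eef_rot: [[-0.0, 0.962, -0.273], [0.0, -0.273, -0.962], [-1.0, -0.0, 0.0]]
ft_force: [0.1, -0.0, -0.1]
grip_width: 85.5
[0.368 0.316 1.856 0.    0.969 0.644] [439.93715183 240.21256456 230.982109  ] -15.85193815302731
```

View pics/s9.png

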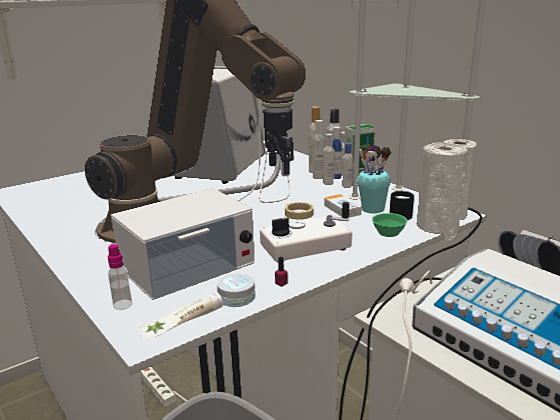

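View pics/t9.png

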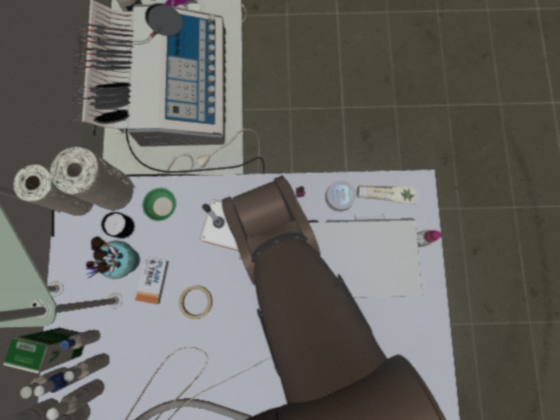

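The gripper stands over the knob, which is at (281,228) in the scene view, and all else is in place. I descend in two stages.

```bash
python3 -m creep '[3,0,0,0,0,0,-1, 6,0,0,0,0,0,-1, 9,0,0,0,0,0,-1, 11.5,0,0,0,0,0,-1, 13.5,0,0,0,0,0,-1, 14.6,0,0,0,0,0,-1, 15,0,0,0,0,0,-1, 15,0,0,0,0,0,-1, 15,0,0,0,0,0,-1]' 40
python3 -c "
from h import *
a=save('scene','pics/s10.png')[170:270,225:365,::-1];cv2.imwrite('pics/s10c.png',cv2.resize(a,None,fx=5.5,fy=5.5,interpolation=cv2.INTER_CUBIC))"
```

```text
clock: 18.2
eef_pos: [440.0, 239.9, 81.9]
eef_rot: [[0.001, 0.961, -0.275], [0.0, -0.275, -0.961], [-1.0, 0.001, -0.001]]
ft_force: [0.5, -0.3, 0.2]
grip_width: 85.8
```

View pics/s10c.png

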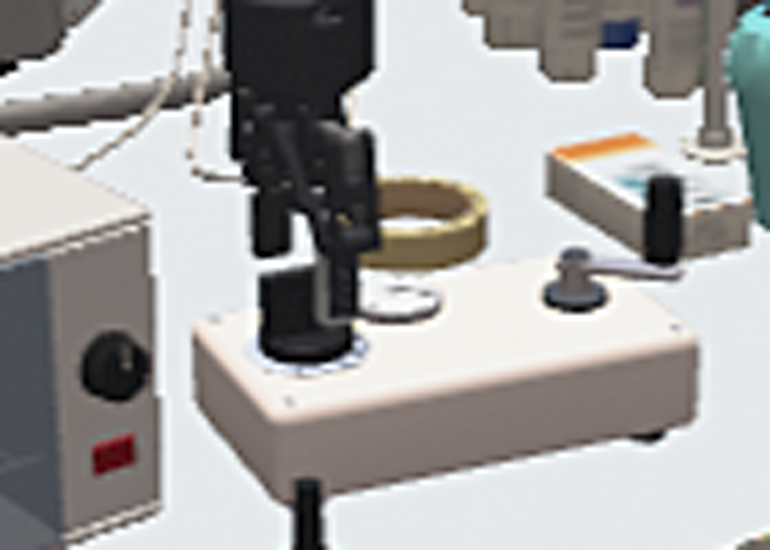

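The fingers straddle the bar. I close at 60 N.

```bash
python3 -m creep '[0.1,0,0,0,0,0,1, 0.1,0,0,0,0,0,1, 0.1,0,0,0,0,0,1, 0.1,0,0,0,0,0,1, 0.1,0,0,0,0,0,1, 0.1,0,0,0,0,0,1, 0.1,0,0,0,0,0,1, 0.1,0,0,0,0,0,1, 0.1,0,0,0,0,0,1]' 60
python3 -c "
from h import *
a=save('scene','pics/s11.png')[170:270,225:365,::-1];cv2.imwrite('pics/s11c.png',cv2.resize(a,None,fx=5.5,fy=5.5,interpolation=cv2.INTER_CUBIC));s=sensors.sense();print(s['moment'],np.degrees(np.arctan2(s['eef_rot'][1][1],s['eef_rot'][0][1])))"
```

```text
clock: 19.38
eef_pos: [440.8, 239.5, 80.7]
eef_rot: [[0.002, 0.961, -0.275], [0.0, -0.275, -0.961], [-1.0, 0.002, -0.001]]
ft_force: [4.9, -5.1, 2.6]
grip_width: 13.3
[-0.73761654 -0.62199427  0.04641199] -15.984611868873243
```

View pics/s11c.png

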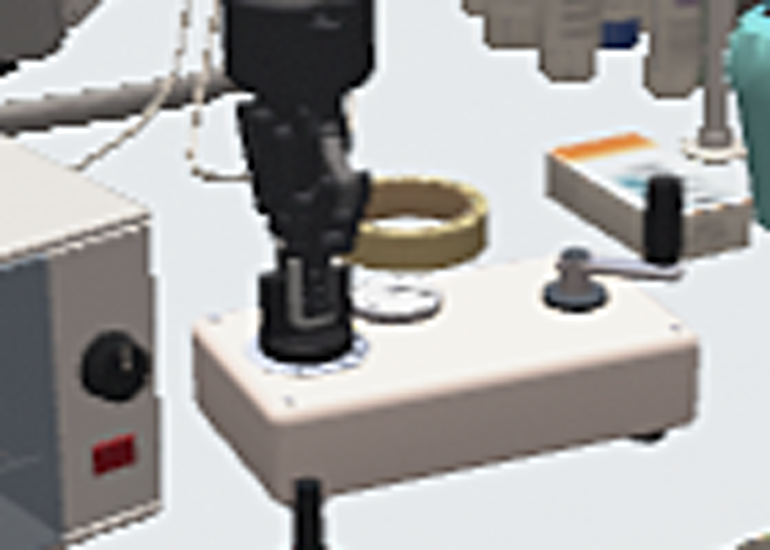

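The grip is on, and the side force suggests about a 1 mm offset, which I'll take up. First I turn to the second click and compare.

```bash
python3 -m creep '[0,0.1,0,0.1,0,0,1, 0,0.1,0,0.2,0,0,1, 0,0.1,0,0.3,0,0,1, 0,0.1,0,0.4,0,0,1, 0,0.1,0,0.5,0,0,1, 0,0.1,0,0.6,0,0,1, 0,0.1,0,0.7,0,0,1, 0,0.1,0,0.8,0,0,1, 0,0.1,0,0.838,0,0,1, 0,0.1,0,0.838,0,0,1, 0,0.1,0,0.838,0,0,1]' 60
python3 -c "
from h import *
a=save('scene','pics/s12.png')[170:270,225:365,::-1];cv2.imwrite('pics/s12c.png',cv2.resize(a,None,fx=5.5,fy=5.5,interpolation=cv2.INTER_CUBIC));s=sensors.sense();a=np.arctan2(s['eef_rot'][1][1],s['eef_rot'][0][1]);print(s['moment'],np.degrees(a),-a+1.292-np.pi/2)"
```

```text
clock: 20.8
eef_pos: [440.8, 239.8, 80.6]
eef_rot: [[0.0, 0.439, -0.898], [0.001, -0.898, -0.439], [-1.0, -0.0, -0.001]]
ft_force: [-1.8, 3.7, 5.3]
grip_width: 12.8
[0.61293039 0.42388738 0.00366811] -63.95119129889533 0.8373625219435761
```

View pics/s12c.png

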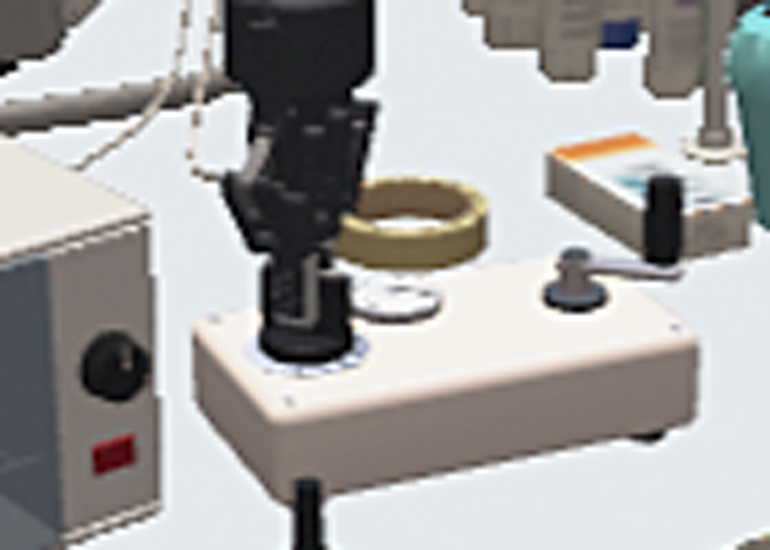

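The tool is at 0.837 rad, and the moment is low as expected at a click. On to the third click.

```bash
python3 -m creep '[0,0,0,0.09,0,0,1, 0,0,0,0.18,0,0,1, 0,0,0,0.27,0,0,1, 0,0,0,0.35,0,0,1, 0,0,0,0.4,0,0,1, 0,0,0,0.425,0,0,1, 0,0,0,0.425,0,0,1, 0,0,0,0.425,0,0,1, 0,0,0,0.425,0,0,1, 0,0,0,0.425,0,0,1, 0,0,0,0.425,0,0,1, 0,0,0,0.425,0,0,1]' 60
python3 -c "
from h import *
a=save('scene','pics/s13.png')[170:270,225:365,::-1];cv2.imwrite('pics/s13c.png',cv2.resize(a,None,fx=5.5,fy=5.5,interpolation=cv2.INTER_CUBIC));save('top','pics/t13.png');s=sensors.sense();a=np.arctan2(s['eef_rot'][1][1],s['eef_rot'][0][1]);print(s['moment'],np.degrees(a),-a+1.292-np.pi/2,s['qd'])"
```

```text
clock: 22.35
eef_pos: [440.8, 239.9, 80.6]
eef_rot: [[0.001, 0.03, -1.0], [0.001, -1.0, -0.03], [-1.0, -0.001, -0.001]]
ft_force: [-2.2, 3.9, 5.0]
grip_width: 12.8
[0.96685299 0.33857284 0.06907788] -88.30676842157885 1.2624475339578103 [-4.07808534e-04 -5.89090452e-04  1.58501387e-04  9.52989402e-04
 -9.09007676e-04  6.33643581e-05]
```

View pics/s13c.png

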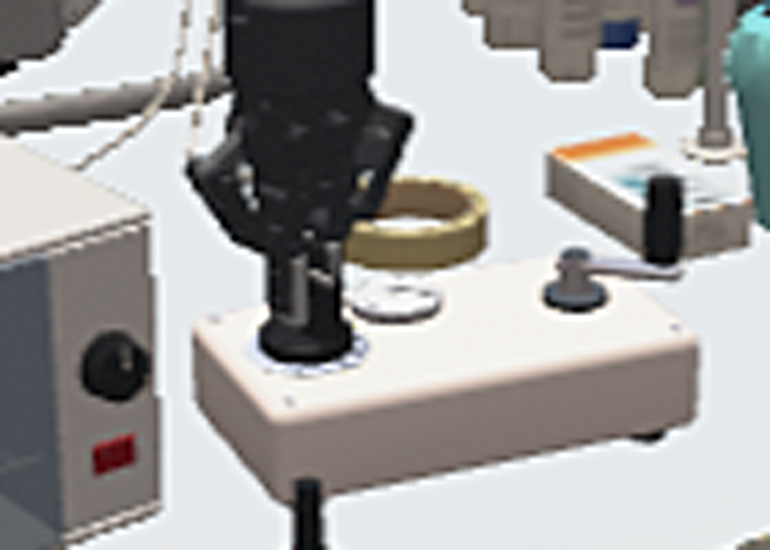

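View pics/t13.png

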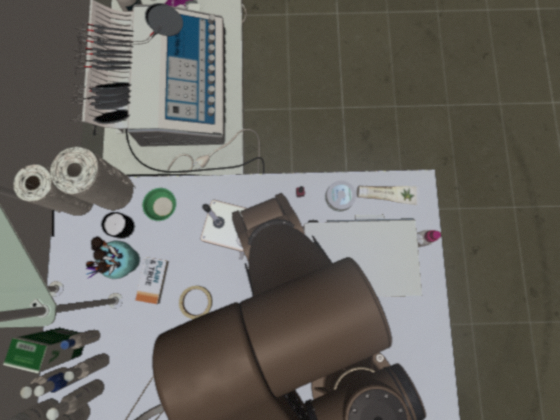

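In the scene view the bar is seen end-on, gripped between the fingers. The top view shows the crank handle at about (207,208). I compare that with the prediction for the stop, then hand in.

```bash
python3 -c "
from h import *
p=[460.58,311.98,1.292]
im=cv2.imread('pics/t13.png');g=im[200:222,198:214].max(2);v,u=np.nonzero(g<60);print('blob',u.mean()+198,v.mean()+200)
for q in(12.6,12.9,13.2):print(q,proj('top',con(p,(75+45*np.cos(q),-45*np.sin(q),110))).round(1))
s=sensors.sense();print(s['clock'],s['grip_width'])
robot.close_job()"
```

```text
blob 206.4090909090909 207.5909090909091
12.6 [200.8 215.3]
12.9 [202.9 211.1]
13.2 [206.2 207.7]
22.45 12.81594877458128
the job is handed in; nothing more can be done
```

I wound the crank clockwise to its stop, then turned the selector to the third click. I handed the job in at 22.5 s with the knob still gripped there at 60 N.

- **Crank:** in the last nudges the handle stalled and the reaction rose to about 16 N. After I let go, the top camera saw the handle at (206.4, 207.6) px, against (206.2, 207.7) predicted for 13.2 rad, so it stayed at the stop.
- **Selector:** the tool yaw gives 1.262 rad, against 1.257 for the third click. The arm was still, the finger opening was 12.8 mm, and the moment about the knob's axis was about 0.07 N m. The opening reads slightly under the 14 mm bar; it read 20 mm on the 21 mm handle, so I take this as sensor offset. I took the selector angle from the tool, not from the knob itself.
- **Bystanders:** they looked unmoved by eye in the last top picture; I did not measure them.
- **Not checked:** I never read the gauge needle directly. The arm hid it from the top camera, and the scene view was too coarse. Its position at the last mark follows only from the crank being at its stop.

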